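# Index the rotary table to the marked hole

### The job

The rotary table on the bench is locked by its black spring plunger. With a fingertip press the plunger in, turn the table by one hole towards the green marker stud (never to the red one), and let the plunger spring fully up into that hole so that the table is locked there with its pointer over the green stud. Nothing is to be picked up: leave the jar, the steel fitting and the oil bottle where they stand.

Things in the scene. Friction and masses are not known exactly. Their poses are not given: they have to be found in the camera images.
- base: grey fixed round base, bolted down, origin on the bench at its axis: flange 240 mm across, 14 mm high; drum 190 mm across; on top a steel index plate, 46 mm above the bench, with 8 holes, one every 45 degrees, 75 mm from the axis, joined by a narrow ring slot. Its own -x direction is where the plunger stands at the start
- table_axis (a point): point on the vertical turning axis, 65 mm above the bench: top of the turning aluminium disc (120 mm across, a brass bush in chuck jaws on it, highest point 101 mm above the bench). A blue lug on the disc reaches outward over the index plate and carries plunger, two upright guard ears and yellow pointer
- plunger_top (a point): centre of the top of the plunger's black head, 30 mm across, 75 mm from the table axis, 82 mm above the bench when up. Pressed straight down: 5 N at the start of the travel, 9 N at the hard stop 12.5 mm down. Its lock collar sits 6 mm deep in the hole: pressed 8 to 11 mm the table is free to turn
- plunger (a joint): plunger travel in m: 0 fully up, locked in a hole; 0.0125 pressed to the stop. If let go between two holes the head stays 6 mm down (0.006), its collar sliding under the plate, and springs up by itself when the table is pushed on to the next hole, which stops the table there with about 1 degree of play either way
- table (a joint): turn of the table in rad: 0 at the start, positive counterclockwise seen from above; holes at every 0.785; turns from -1.3 to 1.3; friction about 0.12 N m, it stays where it is left
- ear_left (a point): middle of the upper edge of the inner face of one blue guard ear (upright plate 7 mm thick, 36 mm long radially, top 100 mm above the bench, 18 mm above the plunger head), on the clockwise side of the plunger seen from above. A shut gripper fits between the ears from above, can press the head, and can push an ear sideways to turn the table
- ear_right (a point): the same point of the other ear, on the counterclockwise side; the inner faces are 58 mm apart with the plunger head midway; outward and inward the space between the ears is open
- pointer (a point): point of the yellow pointer of the lug, on the radial line through the plunger, 108 mm from the axis, 50 mm above the bench; straight above the green stud's centre when the table is at that hole
- marker_green: green round stud 18 mm across and 13 mm high, fixed on the base's flange 108 mm from the axis, beside the hole next to the present one; origin at the centre of its underside, 14 mm above the bench. It may be on either side of the plunger, 45 degrees round
- marker_red: the same stud in red, fixed beside the next hole on the other side, 45 degrees round; the table must not be turned to it
- jar: small white jar with black lid, 34 mm across and high, loose bystander; origin at the centre of its underside
- steel_fitting: grey threaded fitting 30x60x26 mm lying down, loose bystander; origin at the centre of its underside
- oil_bottle: yellow oil bottle 48 mm across and 136 mm high with red nozzle, loose bystander; origin at the centre of its underside

How it is judged:
By the outcome, as a careful person would: the job done as asked, in the order asked, and still so for the second after the job is handed in, with the robot touching nothing.
It also fails if it takes over 53 s, if anything falls off the work surface, if the arm or the gripper's body presses on something with over 40 N, if the wrist force passes 120 N, or if a joint passes its speed limit or range.

### The arm

A 7-joint arm with a two-finger parallel gripper is mounted at the origin on a cart in front of the work surface, level with it; the furniture and walls round the work are solid. World frame = base frame: x ahead of the robot, y to its left, z up, the work surface at z = 0. Lengths are in m, angles in rad, forces in N, time in s.
With the tool pointing down it reaches from about 0.425 to 0.925 m from the base axis. Payload 6.8 kg.
Tool frame: the origin (TCP) lies between the finger pads; the fingertips stand 22 mm ahead of it and the grasp point (between the pads) lies 3 mm ahead of it; z points along the fingers, y is the line along which they close (so a half turn about z gives the same grasp; the last joint's range is limited). The gripper opens to 85 mm and grips with 20 to 120 N. Pads are 22 mm wide; open, the fingers measure 114 mm over their backs; the gripper's body (76 mm by 85 mm) begins 54 mm behind the grasp point. The pads swing forward as they close: fully open they stand 13 mm farther back than shut.
Start: joints at [1.13, 0.477, 0.022, 1.555, -0.011, 1.109, -0.083], TCP at [0.221, -0.638, 0.253] pointing down, gripper open.
Joint ranges: [-2.96, 2.96], [-0.34, 2.1], [-1.41, 1.46], [0.24, 2.44], [-1.37, 4.51], [0.17, 1.92], [-2.96, 2.96]. Speed limits (rad/s): [2.39, 2.39, 3.14, 3.14, 3.14, 3.14, 3.14].

### API

Orientations are given as a rotation vector (axis times angle).
In Python, from bench import env gives the robot as it stands.
- The arm moves only by the shell command python3 -m pendant 'ROWS' [OPENING] [FORCE]. ROWS is JSON, a list of rows, each a list of 2 entries, a list of its own where there are three numbers: the shift along the world's x, y, z in units of 0.25 m (1.0 is 0.25 m), then the turn about the world's z in units of 360 degrees (1.0 is 360 degrees). A call has 1 to 5 rows; each row is the pose to reach, as a shift and turn from the pose commanded when the call began, turning the shorter way round; what a row does not reach only later rows make up. A row lasts 1/10 s, in which the tool goes at most 50 mm and 8.59 degrees, less where a joint would pass 70% of its speed; a pose out of reach is approached as far as the arm can. A call with a number of a shift or a turn outside -1 to 1 is refused whole. A call with a gripper value outside its range is refused whole. OPENING is the opening, from 0 (shut) to 1 (fully open), set as the call begins (- or left out, the last holds). The fingers move at their own pace and stop on an object; FORCE is the grip in N (left out, the last holds). Time passes only in rows, so rows that repeat a pose let the fingers close. It gives the time, the measured TCP pose, the force, the opening and the grip force at its end, in the units of the state.
- env.get_state(): the state, without advancing time (a new reading comes with each control period).
- env.capture(name): name is "scene" or "top" or "wrist"; returns a dict with "img" (400x640x3 uint8, blue, green, red), "fx", "fy", "cx", "cy" (pixels), "R" (3x3) and "t" (3): a world point X has camera coordinates R X + t. Camera axes: x right, y down, z forward; pixel columns grow to the right and rows downward; lengths in m; the calibration is good to about 2 mm. A picture is of the moment at which its call begins. There is no depth.
- env.job_done(): hands the job in; it is judged then, once.
The state is a dict: "time": time; "joint_pos": joint angles; "joint_velocities": joint speeds; "effort": joint torques, N m; "tcp_pos": TCP position; "tool_rot": TCP orientation; "wrist_force": force on the tool from outside, world axes, zero at the start; "moment": the same for the moment, N m; "gripper_width": finger opening in m; "gripper_force": force on a finger pad.
Only numpy, scipy, OpenCV 4.12 (cv2) and the standard library are available. Lean on these libraries where they do the work, as an engineer would, in place of code of your own. Each camera call takes 0.05 s, during which the arm holds its last target. There are 200 camera calls.

## Working session

There is one attempt and no reset: what is moved stays moved. The work goes in short steps, Python scripts to look and compute and a shell command to move; the robot and the scene stay as the last step left them, time stands still between calls to the robot, and variables do not carry over. Pictures are saved under pics/ and viewed, at most 10 in all, crops included, and the job is handed in when it is done.

```bash
mkdir -p pics; ls; python3 - <<'E'
from bench import env
import cv2,pickle
d={}
for n in("scene","top"):
    c=env.capture(n);d[n]=c;cv2.imwrite(f"pics/{n}0.png",c["img"])
    print(n,c["fx"],c["cx"],c["cy"],c["R"],c["t"])
pickle.dump(d,open("c0.pkl","wb"))
s=env.get_state();print(s["time"],s["tcp_pos"],s["tool_rot"],s["gripper_width"],s["wrist_force"])
E
```

```text
pics
scene 478.9337643969386 313.9638377218518 199.7179974541466 [[-0.80627973 -0.59138194 -0.01343159]
 [-0.36369668  0.51350948 -0.77719544]
 [ 0.46651659 -0.6217519  -0.62911592]] [0.46703145 0.33563245 0.74746661]
top 493.04226095378965 324.10948666392846 199.1875440021382 [[-0.01994845 -0.99976019 -0.00903453]
 [-0.98748068  0.02111605 -0.15632021]
 [ 0.1564735   0.00580307 -0.98766511]] [-0.03065067  0.62392357  1.07633829]
0.1 [ 0.22036075 -0.63749138  0.25243066] [-3.09660629e+00 -5.20139041e-01  6.00074933e-04] 0.08569903810275371 [ 0.07941345 -0.00344733 -0.08993392]
```

View pics/scene0.png

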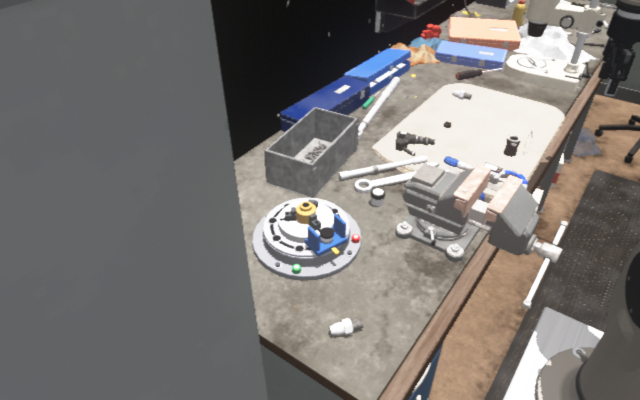

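View pics/top0.png

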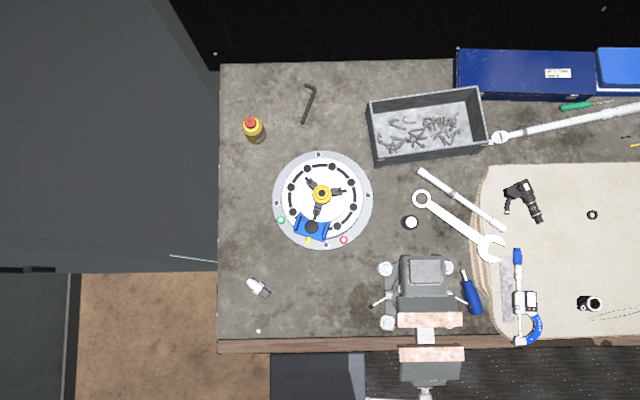

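The scene view shows green at (297,268), red at (356,239), plunger at about (327,236) and bush at (306,210). The top view shows green at (281,220), red at (344,240), pointer at (308,241), plunger at about (312,227) and bush at (322,194). Next I'll zoom in and triangulate.

```bash
python3 - <<'E'
import cv2,pickle,numpy as np
d=pickle.load(open("c0.pkl","rb"))
a=cv2.resize(d["top"]["img"][145:255,265:380],None,fx=5,fy=5,interpolation=2)[:,:400+175]
b=cv2.resize(d["scene"]["img"][190:280,245:370],None,fx=5,fy=5,interpolation=2)
cv2.imwrite("pics/t1.png",a);cv2.imwrite("pics/s1.png",b)
for n in d:
    hsv=cv2.cvtColor(d[n]["img"],cv2.COLOR_BGR2HSV)
    win=(slice(190,280),slice(245,370)) if n=="scene" else (slice(145,255),slice(265,380))
    for k,lo,hi in(("g",(50,100,60),(85,255,255)),("r",(172,110,80),(180,255,255)),("r0",(0,110,80),(6,255,255)),("y",(22,150,120),(32,255,255))):
        m=np.zeros(hsv.shape[:2],np.uint8);m[win]=cv2.inRange(hsv[win],lo,hi)
        _,_,st,c=cv2.connectedComponentsWithStats(m)
        print(n,k,[(int(s[4]),c_.round(1).tolist(),s[:4].tolist()) for s,c_ in zip(st[1:],c[1:]) if s[4]>8])
E
```

```text
scene g [(24, [296.0, 270.0], [293, 268, 7, 5])]
scene r []
scene r0 [(33, [355.1, 239.2], [352, 236, 8, 7])]
scene y []
top g [(22, [281.0, 220.0], [277, 216, 8, 8])]
top r []
top r0 [(15, [343.1, 240.0], [340, 237, 7, 6])]
top y [(18, [307.3, 239.7], [306, 237, 4, 7])]
```

View pics/t1.png

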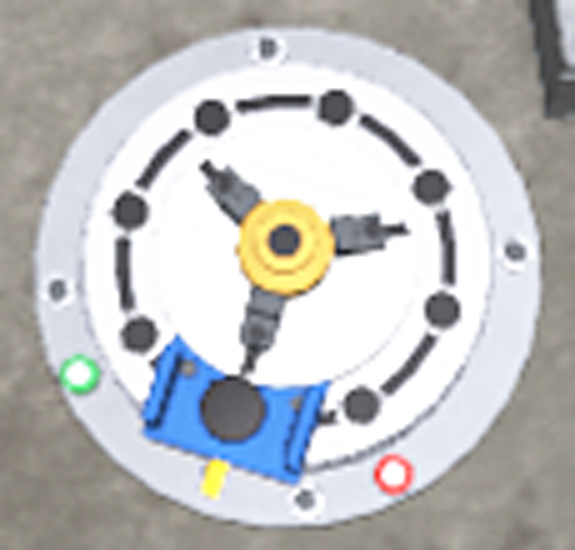

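View pics/s1.png

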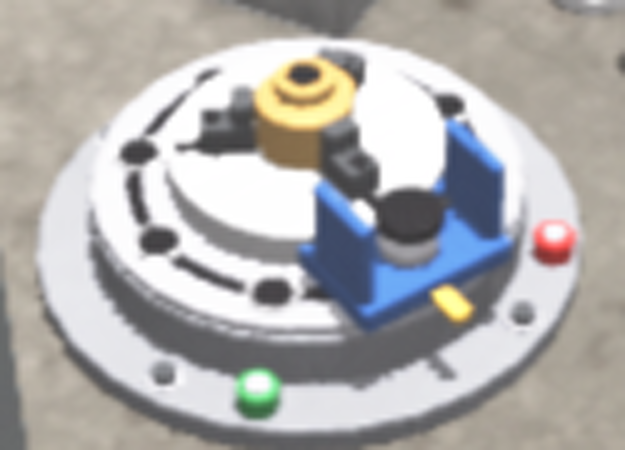

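Both crops are sharp. The plunger head is at (233,408) in the top crop and (411,213) in the scene crop; green is at (80,374) and (258,383). The ear facing green is on the clockwise side, so the table turns clockwise (negative).

```bash
cat > h.py <<'E'
import numpy as np
from scipy.optimize import least_squares
def proj(c,X):
    p=c["R"]@X+np.ravel(c["t"]);return np.array([c["fx"]*p[0]/p[2]+c["cx"],c["fy"]*p[1]/p[2]+c["cy"]])
def tri(obs):
    f=lambda X:np.concatenate([proj(c,X)-p for c,p in obs])
    r=least_squares(f,[.6,0,.05]);return r.x,np.abs(r.fun).max()
def ray(c,p,z):
    d=np.linalg.inv(c["R"])@np.array([(p[0]-c["cx"])/c["fx"],(p[1]-c["cy"])/c["fy"],1]);o=-np.asarray(c["R"]).T@np.ravel(c["t"])
    return o+d*(z-o[2])/d[2]
E
python3 - <<'E'
import pickle,numpy as np
from h import *
d=pickle.load(open("c0.pkl","rb"))
P=dict(plunger=((233,408),(411,213)),green=((80,374),(258,383)),red=((394,475),(554,234)),bush=((285,240),(304,73)),pointer=((212,494),(467,312)))
X={}
for k,(a,b) in P.items():
    x,e=tri([(d["top"],(np.array(a)+.5)/5-.5+[265,145]),(d["scene"],(np.array(b)+.5)/5-.5+[245,190])])
    X[k]=x;v=x-X.get("bush",x)
    print(k,x.round(4),round(e,2))
for k in X:
    v=(X[k]-X["bush"])[:2];print(k,np.hypot(*v).round(4),np.degrees(np.arctan2(v[1],v[0])).round(1), np.hypot(*X[k][:2]).round(3))
# z-known rays
for k,z in(("plunger",.082),("green",.027),("red",.027),("bush",.101),("pointer",.052)):
    a,b=P[k];print(k,ray(d["top"],(np.array(a)+.5)/5-.5+[265,145],z)[:2].round(4),ray(d["scene"],(np.array(b)+.5)/5-.5+[245,190],z)[:2].round(4))
from bench import env
s=env.get_state();from scipy.spatial.transform import Rotation as R
print(R.from_rotvec(s["tool_rot"]).as_matrix().round(3))
E
```

```text
plunger [ 0.5579 -0.0147  0.0768] 0.54
green [0.5811 0.0581 0.0258] 0.19
red [ 0.5315 -0.0861  0.0244] 0.17
bush [ 0.6292 -0.039   0.0997] 0.3
pointer [ 0.5222 -0.0036  0.0502] 0.42
plunger 0.0754 161.2 0.558
green 0.1083 116.3 0.584
red 0.1084 -154.2 0.538
bush 0.0 0.0 0.63
pointer 0.1127 161.7 0.522
plunger [ 0.5585 -0.0142] [ 0.5536 -0.0105]
green [0.5814 0.0582] [0.58   0.0588]
red [ 0.5317 -0.0858] [ 0.5298 -0.0839]
bush [ 0.6296 -0.0387] [ 0.6276 -0.038 ]
pointer [ 0.523  -0.0031] [ 0.5204 -0.0024]
[[ 0.945  0.327 -0.001]
 [ 0.327 -0.945  0.002]
 [-0.    -0.002 -1.   ]]
```

Measurements agree with the text: the axis is at (0.629,-0.0385), the plunger at 161°, green at 116° and red at 206°, all at the stated radii and heights. I'm moving with the gripper shut, and will turn it 52° so the closing line is radial.

```bash
python3 -m pendant '[[[0.45,0.84,0.15],0.06],[[0.45,0.84,0.15],0.06],[[0.45,0.84,0.15],0.06],[[0.45,0.84,0.15],0.06],[[0.45,0.84,0.15],0.06]]' 0 20
python3 -m pendant '[[[0.45,0.84,0],0.06],[[0.45,0.84,0],0.06],[[0.45,0.84,0],0.06],[[0.45,0.84,0],0.06],[[0.45,0.84,0],0.06]]'
```

```text
time: 0.6
tcp_pos: [0.3341, -0.4252, 0.291]
tool_rot: [-2.944, -1.094, -0.0]
wrist_force: [0.3, -0.2, 0.0]
gripper_width: 0.0121
gripper_force: 0.0
time: 1.1
tcp_pos: [0.4464, -0.2148, 0.2908]
tool_rot: [-2.687, -1.628, -0.001]
wrist_force: [1.5, -0.8, -0.6]
gripper_width: -0.0002
gripper_force: 0.0
```

```bash
python3 -m pendant '[[[0.458,0.846,0],0.0244],[[0.458,0.846,0],0.0244],[[0.458,0.846,0],0.0244],[[0.458,0.846,0],0.0244],[[0.458,0.846,0],0.0244]]'
python3 -m pendant '[[[0,0,-0.2],0],[[0,0,-0.44],0],[[0,0,-0.56],0],[[0,0,-0.56],0],[[0,0,-0.56],0]]'
python3 - <<'E'
from bench import env
import cv2,numpy as np,pickle
from scipy.spatial.transform import Rotation as R
from h import *
s=env.get_state();print(s["tcp_pos"],R.from_rotvec(s["tool_rot"]).as_matrix().round(3).tolist())
d={n:env.capture(n) for n in("scene","top","wrist")};pickle.dump(d,open("c1.pkl","wb"))
a=cv2.resize(d["scene"]["img"][180:270,255:375],None,fx=4,fy=4,interpolation=2)
w=cv2.resize(d["wrist"]["img"],None,fx=.75,fy=.75)
o=np.zeros((a.shape[0]*0+600,480,3),np.uint8);o[:300,:480]=w[:,:480] if w.shape[1]==480 else 0
o[300:600,:480]=cv2.resize(a,(480,300)) if a.shape[0]<360 else a[60:360]
cv2.imwrite("pics/m1.png",o)
E
```

```text
time: 1.6
tcp_pos: [0.5607, -0.0035, 0.2906]
tool_rot: [-2.555, -1.827, -0.001]
wrist_force: [0.3, -0.0, 0.5]
gripper_width: 0.0001
gripper_force: 0.0
time: 2.1
tcp_pos: [0.56, -0.0064, 0.1511]
tool_rot: [-2.556, -1.825, 0.001]
wrist_force: [0.4, -1.0, 0.6]
gripper_width: -0.0001
gripper_force: 0.0
[ 0.56002945 -0.00635881  0.15112915] [[0.325, 0.946, -0.001], [0.946, -0.325, 0.0], [-0.0, -0.001, -1.0]]
```

View pics/m1.png

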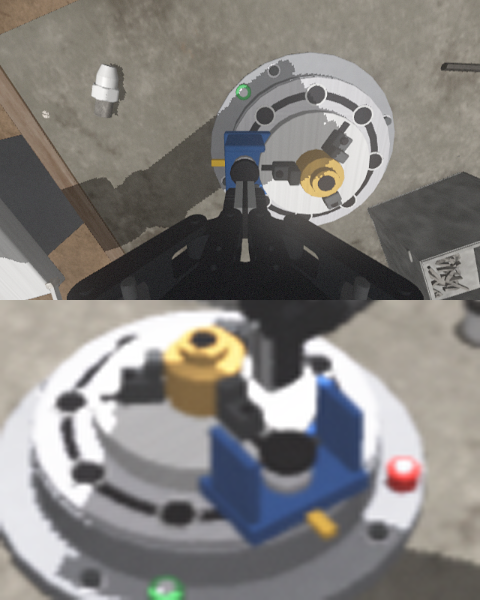

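The fingertips are above the head with clear room to the green-side ear. I'll go down to just above the head, then press while reading the force.

```bash
python3 -m pendant '[[[0,0,-0.08],0],[[0,0,-0.15],0],[[0,0,-0.17],0],[[0,0,-0.17],0]]'
python3 -m pendant '[[[0,0,-0.02],0],[[0,0,-0.03],0],[[0,0,-0.03],0],[[0,0,-0.03],0]]'
python3 -m pendant '[[[0,0,-0.012],0],[[0,0,-0.024],0],[[0,0,-0.024],0],[[0,0,-0.024],0]]'
```

```text
time: 2.65
tcp_pos: [0.5605, -0.0066, 0.1092]
tool_rot: [2.557, 1.825, 0.001]
wrist_force: [0.1, -0.7, -0.3]
gripper_width: 0.0001
gripper_force: 0.0
time: 3.05
tcp_pos: [0.5613, -0.0064, 0.1018]
tool_rot: [2.556, 1.825, 0.004]
wrist_force: [2.4, -0.2, 4.8]
gripper_width: 0.0001
gripper_force: 2.4
time: 3.45
tcp_pos: [0.5613, -0.0064, 0.0958]
tool_rot: [2.556, 1.825, 0.003]
wrist_force: [1.6, -0.1, 6.9]
gripper_width: 0.0001
gripper_force: 3.4
```

```bash
python3 -m pendant '[[[0,0,-0.006],0],[[0,0,-0.006],0]]'
python3 - <<'E'
import numpy as np
c=np.array([.629,-.0385]);p=np.array([.5606,-.0066])-c  # commanded xy
for a in (-5,-10,-15,-20,-25,-30,-35,-40,-45,-50):
    t=np.radians(a);R=np.array([[np.cos(t),-np.sin(t)],[np.sin(t),np.cos(t)]])
    print(a,((R@p-p)/.25).round(3),round(a/360,4))
E
```

```text
time: 3.65
tcp_pos: [0.5613, -0.0063, 0.0943]
tool_rot: [2.556, 1.825, 0.004]
wrist_force: [2.1, -0.9, 6.6]
gripper_width: -0.0003
gripper_force: 3.7
-5 [0.012 0.023] -0.0139
-10 [0.026 0.046] -0.0278
-15 [0.042 0.066] -0.0417
-20 [0.06  0.086] -0.0556
-25 [0.08  0.104] -0.0694
-30 [0.1  0.12] -0.0833
-35 [0.123 0.134] -0.0972
-40 [0.146 0.146] -0.1111
-45 [0.17  0.156] -0.125
-50 [0.195 0.164] -0.1389
```

```bash
python3 -m pendant '[[[0.005,0.009,0],-0.0056],[[0.012,0.023,0],-0.0139],[[0.019,0.034,0],-0.02],[[0.026,0.046,0],-0.0278],[[0.026,0.046,0],-0.0278]]'
python3 - <<'E'
from bench import env
import cv2,pickle,numpy as np
d={n:env.capture(n) for n in("scene","top")};pickle.dump(d,open("c2.pkl","wb"))
b=cv2.resize(d["scene"]["img"][190:280,245:370],None,fx=5,fy=5,interpolation=2)
cv2.imwrite("pics/s2.png",b)
E
```

```text
time: 4.15
tcp_pos: [0.5678, 0.0048, 0.0944]
tool_rot: [2.706, 1.592, 0.003]
wrist_force: [1.2, -1.1, 7.6]
gripper_width: -0.0003
gripper_force: 3.7
```

View pics/s2.png

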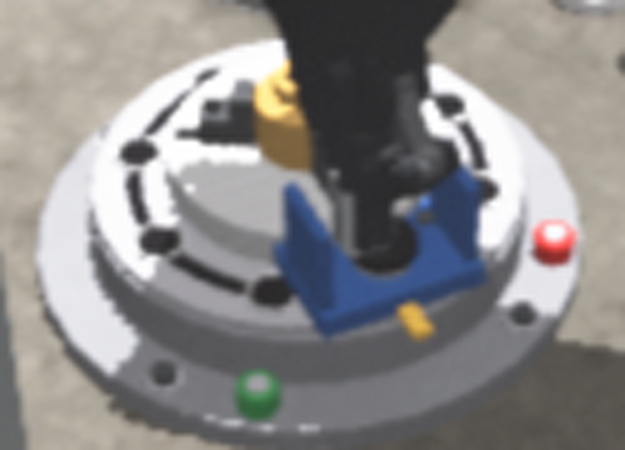

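The head is down and the table turns with the fingertip: the pointer moved from (467,312) to (430,330), towards green. I'll carry on to about 28°.

```bash
python3 -m pendant '[[[0.016,0.02,0],-0.0139],[[0.034,0.04,0],-0.0278],[[0.054,0.058,0],-0.0417],[[0.066,0.068,0],-0.05],[[0.066,0.068,0],-0.05]]'
python3 -m pendant '[[[0,0,0.04],0],[[0,0,0.055],0],[[0,0,0.055],0]]'
python3 - <<'E'
from bench import env
import cv2,pickle
d={n:env.capture(n) for n in("scene","top")};pickle.dump(d,open("c3.pkl","wb"))
cv2.imwrite("pics/s3.png",cv2.resize(d["scene"]["img"][190:280,245:370],None,fx=5,fy=5,interpolation=2))
E
```

```text
time: 4.75
tcp_pos: [0.5842, 0.0218, 0.0943]
tool_rot: [2.922, 1.149, 0.002]
wrist_force: [1.4, -1.0, 6.9]
gripper_width: -0.0002
gripper_force: 3.7
time: 5.05
tcp_pos: [0.5827, 0.0221, 0.1075]
tool_rot: [-2.922, -1.153, 0.0]
wrist_force: [-0.4, -0.0, -0.3]
gripper_width: -0.0002
gripper_force: 0.0
```

View pics/s3.png

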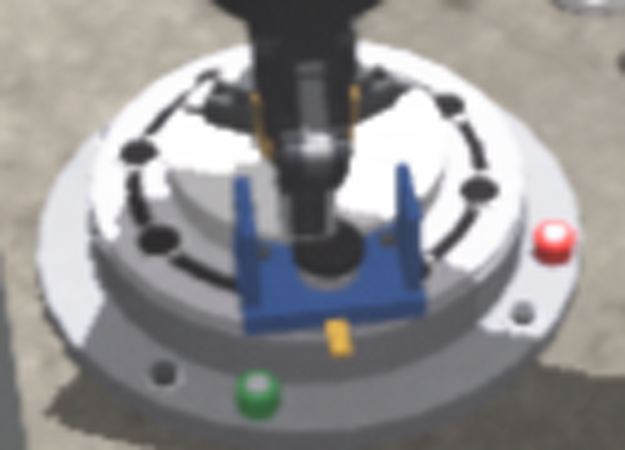

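The pointer is partway at (340,338) and the head is released between holes. Next I push the green-side ear with the fingertip above the head.

```bash
python3 - <<'E'
import numpy as np
c=np.array([.629,-.0385]);p=np.array([.5606,-.0066])+.25*np.array([.092,.114])-c
print(p+c,np.hypot(*p))
for a in (-4,-8,-12,-16,-20,-22,-24,-26,-28,-30):
    t=np.radians(a);R=np.array([[np.cos(t),-np.sin(t)],[np.sin(t),np.cos(t)]])
    print(a,((R@p-p)/.25).round(3))
E
```

```text
[0.5836 0.0219] 0.0755600423504381
-4 [0.017 0.012]
-8 [0.035 0.023]
-12 [0.054 0.032]
-16 [0.074 0.041]
-20 [0.094 0.048]
-22 [0.104 0.05 ]
-24 [0.114 0.053]
-26 [0.124 0.055]
-28 [0.135 0.057]
-30 [0.145 0.058]
```

```bash
python3 -m pendant '[[[0.017,0.012,0.008],-0.008],[[0.035,0.023,0.008],-0.016],[[0.054,0.032,0.008],-0.025],[[0.074,0.041,0.008],-0.034],[[0.074,0.041,0.008],-0.034]]'
python3 -m pendant '[[[0.01,0.004,0],-0.005],[[0.02,0.007,0],-0.009],[[0.03,0.009,0],-0.013],[[0.03,0.009,0],-0.013]]'
python3 -m pendant '[[[0.005,0.001,0],0],[[0.01,0.003,0],0],[[0.01,0.003,0],0]]'
```

```text
time: 5.65
tcp_pos: [0.6004, 0.0317, 0.1081]
tool_rot: [3.029, 0.833, -0.005]
wrist_force: [-2.7, -1.1, 0.7]
gripper_width: 0.0
gripper_force: 1.2
time: 6.05
tcp_pos: [0.6086, 0.0343, 0.1083]
tool_rot: [3.061, 0.709, -0.002]
wrist_force: [-3.0, -2.3, -3.2]
gripper_width: 0.0002
gripper_force: 2.0
time: 6.35
tcp_pos: [0.612, 0.0351, 0.109]
tool_rot: [3.06, 0.71, 0.001]
wrist_force: [-2.3, -2.0, -1.6]
gripper_width: 0.0003
gripper_force: 0.9
```

```bash
python3 -m pendant '[[[0.005,0.001,0],0],[[0.01,0.002,0],-0.003],[[0.01,0.002,0],-0.003]]'
python3 -m pendant '[[[0.005,0.001,0],0],[[0.01,0.002,0],-0.003],[[0.01,0.002,0],-0.003]]'
python3 - <<'E'
from bench import env
import cv2,pickle
d={n:env.capture(n) for n in("scene","top")};pickle.dump(d,open("c4.pkl","wb"))
cv2.imwrite("pics/s4.png",cv2.resize(d["scene"]["img"][190:280,245:370],None,fx=5,fy=5,interpolation=2))
E
```

```text
time: 6.65
tcp_pos: [0.6151, 0.0361, 0.1096]
tool_rot: [-3.067, -0.68, -0.003]
wrist_force: [-1.1, -1.8, -0.1]
gripper_width: 0.0006
gripper_force: 0.6
time: 6.95
tcp_pos: [0.6154, 0.0363, 0.1094]
tool_rot: [3.073, 0.652, -0.004]
wrist_force: [-6.9, -2.5, 5.5]
gripper_width: 0.0001
gripper_force: 3.6
```

View pics/s4.png

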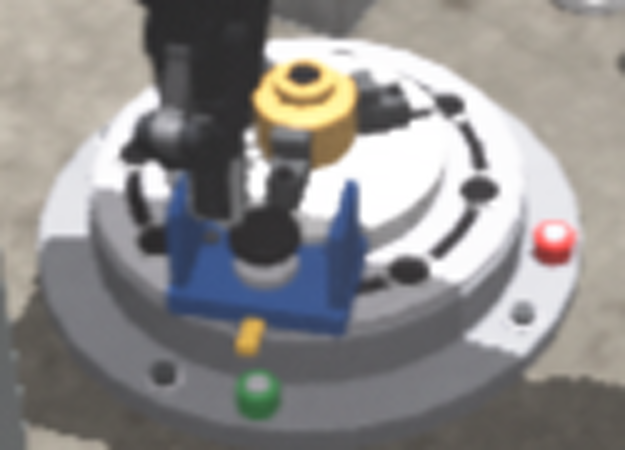

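The head looks sprung up at (264,236) with its light stem visible, the force rose to 7 N, and the table stopped with the pointer at (247,340) by the green stud. I'll back off from the ear, lift clear and check.

```bash
python3 -m pendant '[[[-0.02,-0.003,0],0],[[-0.03,-0.005,0.01],0],[[-0.03,-0.005,0.1],0],[[-0.03,-0.005,0.3],0],[[-0.03,-0.005,0.5],0]]'
python3 -m pendant '[[[0,-0.2,0.1],0],[[0,-0.4,0.2],0],[[0,-0.6,0.2],0],[[0,-0.7,0.2],0],[[0,-0.7,0.2],0]]'
python3 - <<'E'
from bench import env
import cv2,pickle,numpy as np
d={n:env.capture(n) for n in("scene","top")};pickle.dump(d,open("c5.pkl","wb"))
a=cv2.resize(d["top"]["img"][180:250,265:345],None,fx=5,fy=5,interpolation=2)
b=cv2.resize(d["scene"]["img"][205:275,265:345],None,fx=5,fy=5,interpolation=2)
cv2.imwrite("pics/f.png",np.hstack([a,b]))
E
```

```text
time: 7.55
tcp_pos: [0.6088, 0.0355, 0.2352]
tool_rot: [-3.072, -0.653, 0.001]
wrist_force: [2.2, 0.5, 0.5]
gripper_width: 0.0001
gripper_force: 0.0
time: 8.05
tcp_pos: [0.6087, -0.1477, 0.2849]
tool_rot: [3.072, 0.636, 0.002]
wrist_force: [-0.1, 0.1, 0.6]
gripper_width: -0.0002
gripper_force: 0.0
```

View pics/f.png

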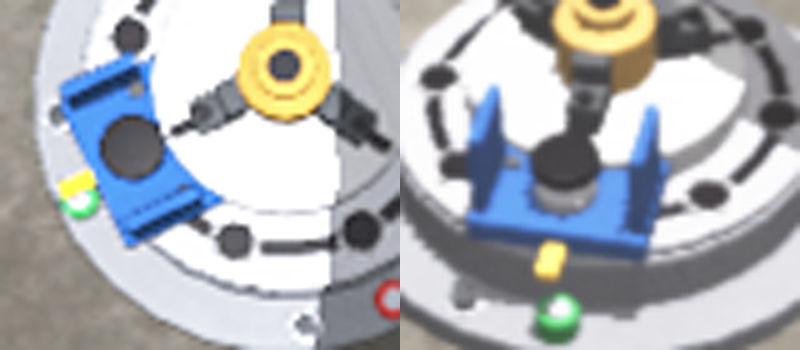

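The pointer is beside the stud in both views: at (77,185) over the stud at (80,200) on the left, and (550,262) over (558,312) on the right. I'll check this numerically against the locked pose.

```bash
python3 - <<'E'
import pickle,numpy as np
from h import *
d=pickle.load(open("c5.pkl","rb"));T,S=d["top"],d["scene"]
ot,os_=np.array([265,180]),np.array([265,205])
f=lambda p,o:(np.array(p)+.5)/5-.5+o
x,e=tri([(T,f((132,148),ot)),(S,f((166,160),os_))]);v=x[:2]-[.629,-.0385]
print(x.round(4),e,np.hypot(*v),np.degrees(np.arctan2(v[1],v[0])))
for a in(116.2,118,120):
  for z in(.082,.076):
    u=np.array([np.cos(np.radians(a)),np.sin(np.radians(a))])
    for n,r,zz in(("head",.075,z),("ptr",.108,.05)):
      X=np.r_[np.array([.629,-.0385])+r*u,zz]
      print(a,z,n,[((proj(c,X)-o+.5)*5-.5).round(0).tolist() for c,o in((T,ot),(S,os_))])
E
```

```text
[0.5971 0.0298 0.0772] 0.32220412678873345 0.07536642302592633 115.07237130771207
116.2 0.082 head [[134.0, 151.0], [168.0, 151.0]]
116.2 0.082 ptr [[75.0, 193.0], [154.0, 266.0]]
116.2 0.076 head [[135.0, 152.0], [168.0, 162.0]]
116.2 0.076 ptr [[75.0, 193.0], [154.0, 266.0]]
118 0.082 head [[137.0, 155.0], [174.0, 151.0]]
118 0.082 ptr [[78.0, 200.0], [162.0, 267.0]]
118 0.076 head [[138.0, 157.0], [174.0, 162.0]]
118 0.076 ptr [[78.0, 200.0], [162.0, 267.0]]
120 0.082 head [[140.0, 160.0], [180.0, 152.0]]
120 0.082 ptr [[82.0, 207.0], [172.0, 268.0]]
120 0.076 head [[141.0, 162.0], [181.0, 163.0]]
120 0.076 ptr [[82.0, 207.0], [172.0, 268.0]]
```

The head triangulates to the same height as when it was first locked (0.0772 against 0.0768), the table has turned by -45° to -46°, and a 7 N push did not move it further. It is locked at green, so I'm handing in.

```bash
python3 -c "
from bench import env
print(env.get_state()['time'],env.job_done())"
```

```text
the job is handed in; nothing more can be done
8.15 None
```

The table was turned one hole clockwise to the green stud and is locked there with the plunger fully up and the pointer over the stud; the arm is clear of it and the job was handed in at 8.15 s.

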